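# Slide the phone out of the desk organiser and set it on its stand

## Robot

A 7-joint arm with a two-finger parallel gripper is mounted at the origin on the work surface. World frame = base frame: x ahead of the robot, y to its left, z up, the work surface at z = 0. Lengths are in m, angles in degrees, forces in N, time in s.
With the tool pointing down it reaches from about 0.425 to 0.875 m from the base axis. Payload 4.7 kg.
Tool frame: the origin (TCP) lies at the very end of the fingers, on their centre line; the grasp point (between the pads) lies 19 mm behind it; z points along the fingers, y is the direction in which the jaws open and shut (so a half turn about z gives the same grasp; the last joint's range is limited). The gripper opens to 87 mm and grips with 3 to 60 N. Pads are 19 mm wide; open, the fingers measure 117 mm over their backs; the gripper's body (75 mm by 190 mm) begins 51 mm behind the grasp point.
Start: joints at [-66.343, 18.392, -4.016, 83.108, 1.295, 78.541, -3.26], TCP at [0.252, 0.599, 0.223] pointing down, gripper open.
Joint ranges: [-163.93, 163.93], [-17.29, 119.83], [-79.2, 71.16], [3.27, 140.29], [-89.18, 269.18], [5.43, 117.66], [-154.24, 154.24]. Speed limits (degrees/s): [147.25, 147.25, 180, 180, 180, 180, 180].

## Interface

Orientations are given as [roll, pitch, yaw] about the fixed x, y, z axes, in that order (R = Rz(yaw) Ry(pitch) Rx(roll)).
In Python, from cell import * gives the robot as it stands.
- The arm moves only by the tool drive_tool, never from a script. Its argument "moves" is text: rows parted by semicolons, each of 5 numbers parted by spaces: the shift along the tool's x, y, z in m, then the turn about the tool's z in degrees, then the gripper's target within -1 to 1 (fully open at 1, half-way at 0, shut at -1). In form: x y z yaw fingers; .... A call has exactly 8 rows; each row is the pose to reach, as a shift and turn from the pose commanded when the call began, along the tool's axes at that moment; what a row does not reach only later rows make up. A row lasts 1/10 s, in which the tool goes at most 50 mm and 8.59 degrees, less where a joint would pass 70% of its speed; a pose out of reach is approached as far as the arm can. A call with a gripper value outside its range is refused whole. The fingers move at their own pace and stop on an object; "grip_force" is the grip in N (left out, the last holds). Time passes only in rows, so rows that repeat a pose let the fingers close, or fill a call up. It gives the time, the measured TCP pose, the force and the opening at its end, in the units of the state.
- get_obs(): the state, without advancing time (a new reading comes with each control period).
- read_camera(name): name is "scene" or "top"; returns (picture, depth): 420x560x3 uint8, red, green, blue; 420x560 float32, m along the optical axis (not along the pixel's ray), 0 where there is no reading.
- calibration(name): a dict with "intrinsics" (3x3 intrinsics, pixels), "k1" (the pictures are not rectified: a ray, as slopes to the right and down, at radius r is drawn at 1 + k1 r^2 times it, then the intrinsics apply), "cam_to_world" (4x4, takes a point from camera to world coordinates). Camera axes: x right, y up, looking along -z (the intrinsics and any distortion apply to the point x, -y, -z); pixel columns grow to the right and rows downward; lengths in m; the calibration is good to about 2 mm. A picture is of the moment at which its call begins. calibration takes no time and is no camera call.
- sign_off(): hands the job in, once; it reports no verdict.
Trained networks look in the newest picture that a camera, given by its name, has taken for a name from the list of things; names that differ only in an ending like _2 or _b are one class to them, and where a whole thing is asked for, a point or a joint stands for the part that bears it (a point fixed in the world has none). Each returns a list of dicts, best first, with "conf" (0 to 1); they miss things now and then, are a little off and sometimes report something else, mostly with a low value. They report only what shows in the picture. A call takes as long as a camera call.
- search_frame(camera, name): "uv" ([column, row] in pixels, amid what is visible of it).
- pinpoint(camera, name): "uv" ([column, row] in pixels: a listed point, or the origin of a listed thing).
The state is a dict: "time_s": time; "qpos": joint angles; "joint_velocities": joint speeds; "effort": joint torques, N m; "tool_pos": TCP position; "tool_rot": TCP orientation; "force": force on the tool from outside, world axes, zero at the start; "wrist_torque": the same for the moment, N m; "grip_width": finger opening in m.
Only numpy, scipy, OpenCV 4.12 (cv2) and the standard library are available. Lean on these libraries where they do the work, as an engineer would, in place of code of your own. Each camera call takes 0.05 s, during which the arm holds its last target. There are 200 camera calls.

## Task

The orange phone lies flat in one bay of the desk organiser, too closely railed to be picked up there. Slide it along the deck towards the open front until roughly a third of it (50 mm) overhangs the front edge while it still lies flat, then pick it up and lay it lengthwise on the sloping phone stand, screen outwards, centred, flat on the face and with its lower end resting against the lip. Do not drop the phone onto the desk, and leave the remote control, the mug and the pencil cup as they stand.

Things in the scene. Friction and masses are not known exactly. Their poses are not given: they have to be found in the camera images.
- phone_center (a point): Centre of the phone (orange case, black screen on top), 150 x 64 x 8 mm, 0.18 kg: x along its length, y across, z out of the screen. Starts screen up, lengthwise in either bay of the organiser, its front end 25 to 60 mm behind the deck's front edge. Grip it across its 64 mm width. Pressed on top with 5 to 20 N it drags easily along the smooth deck; pressed beyond the deck's edge it tips.
- phone_screen (a point): Centre of the phone's screen surface, 4 mm above its centre along z.
- organiser: Fixed desk organiser, 250 deep x 184 wide. Origin on the desk below the middle of the deck's front edge; x points back into the bays, y to its left, z up. Deck surface at z = 60 mm, open in front. Rails 12 mm wide and 15 mm high run along the deck at y = -86, 0 and 86 mm, leaving two 74 mm wide bays. A clear shelf and a box on it cover the rear: see deck_left and deck_right.
- deck_left (a point): Middle of the front edge of the left bay (y = +43 mm), on the deck surface; axes as the organiser's. From x = 95 mm to the back a clear shelf with yellow front trim covers both bays: underside 85 mm, top 94 mm above the deck, carried by clear cheeks at the outer sides.
- deck_right (a point): Middle of the front edge of the right bay (y = -43 mm), on the deck surface; axes as the organiser's. A white box stands on the shelf from x = 165 mm to the back, its top 151 mm above the deck.
- stand: Fixed phone stand: grey base plate 110 x 80 x 8 mm, aluminium post and sloping face. Origin on the desk straight below the inner bottom corner of the face; x points up-slope (horizontally), z up.
- face: Sloping aluminium face of the stand, 112 x 40 x 6 mm, narrower than the phone so that fingers pass either side. Origin at mid-width where the face meets the yellow lip, 60 mm above the desk; x up the slope (32 degrees above level), y across, z out of the face. Lip at x = -6 to 0 mm, 15 mm high. The phone is in place with its centre at x = 75, y = 0, z = 4 mm in this frame.
- remote_center (a point): Centre of the grey remote control, 150 x 46 x 16 mm, lying in the other bay; leave it.
- mug: White mug standing on the desk between the robot and the work, 76 mm across, 92 mm high, origin at the centre of its underside; handle towards its +y.
- pencil_cup: Black cup of pencils standing on the desk beside the stand, 72 mm across, 95 mm high, pencils to 140 mm; origin at the centre of its underside.

How it is judged (in metres and radians):
On the way:
1. the phone lies flat in its bay on the deck and overhangs the front edge by 35 to 72 mm (x of phone_center in the frame of organiser between 0.003 and 0.04 m and z of phone_center in the frame of organiser between 0.06 and 0.068 m and angle between phone_center's own z axis and vertical below 0.08 rad), for 0.2 s.
At the end, for the whole second after the job is handed in: The phone rests still and released on the stand's face: screen outwards, within 6 degrees of flat on it and 8 degrees of lengthwise, within 12 mm of centred across, its lower end within 8 mm of the lip (x of phone_center in the frame of face between 0.07 and 0.083 m and y of phone_center in the frame of face between -0.012 and 0.012 m and z of phone_screen in the frame of face between 0.004 and 0.013 m and angle between the x axis of phone_center and the x axis of face, either way round below 0.14 rad and angle between the z axis of phone_center and the z axis of face, either way round below 0.1 rad and linear speed of phone below 0.01 m/s); the robot touches nothing.
It fails at once if the phone is dropped to the desk (height (world z) of phone_center below 0.035 m).
It fails at once if the remote control is moved more than 20 mm (distance of remote_center from where it was at the start of the episode above 0.02 m).
It fails at once if the mug is moved more than 25 mm or tipped (distance of mug from where it was at the start of the episode above 0.025 m or angle between mug's own z axis and vertical above 0.3 rad).
It fails at once if the pencil cup is moved more than 25 mm or tipped (distance of pencil_cup from where it was at the start of the episode above 0.025 m or angle between pencil_cup's own z axis and vertical above 0.3 rad).
It also fails if it takes over 69 s, if anything falls off the work surface, if the arm or the gripper's body presses on something with over 40 N, if the wrist force passes 120 N, or if a joint passes its speed limit or range.

## Working session

There is one attempt and no reset: what is moved stays moved. The work goes in short steps, Python scripts to look and compute and a tool call to move; the robot and the scene stay as the last step left them, time stands still between calls to the robot, and variables do not carry over. Pictures are saved under pics/ and viewed, about 8 in all and at most 12, crops included, and the job is handed in when it is done.

Besides the shell and the picture viewer there is one more tool, called after "Request:" as name(argument=value, ...) on one line, values as JSON. drive_tool: Moves the arm, as the interface text tells. Its arguments: {"type":"object","properties":{"moves":{"type":"string"},"grip_force":{"type":"number"}},"required":["moves"]}

```bash
mkdir -p pics; ls
cat > h.py <<'E'
from cell import *
import numpy as np, cv2
def ray(cam,uv):
    c=calibration(cam);K=np.array(c["intrinsics"]);k=c["k1"];T=np.array(c["cam_to_world"])
    d=(np.array(uv,float)-K[:2,2])/[K[0,0],K[1,1]]
    s=d.copy()
    for _ in range(20): s=d/(1+k*(s@s))
    return T,np.array([s[0],-s[1],-1.0])
def at_depth(cam,uv,dep):
    T,r=ray(cam,uv); return T[:3,:3]@(r*dep)+T[:3,3]
def at_z(cam,uv,z):
    T,r=ray(cam,uv); w=T[:3,:3]@r; return T[:3,3]+w*(z-T[2,3])/w[2]
def proj(cam,p):
    c=calibration(cam);K=np.array(c["intrinsics"]);k=c["k1"];T=np.array(c["cam_to_world"])
    q=T[:3,:3].T@(np.asarray(p)-T[:3,3]);s=np.array([q[0],-q[1]])/-q[2];s=s*(1+k*(s@s))
    return K[:2,:2]@s+K[:2,2]
E
python3 - <<'E'
from h import *
names="phone_center phone_screen organiser deck_left deck_right stand face remote_center mug pencil_cup".split()
for cam in("scene","top"):
    im,d=read_camera(cam);cv2.imwrite(f"pics/{cam}0.png",im[...,::-1]);np.save(f"pics/{cam}0d.npy",d)
    T=np.array(calibration(cam)["cam_to_world"]);print(cam,T[:3,3].round(3),(-T[:3,2]).round(2))
    for n in names:
        for r in pinpoint(cam,n)[:2]:
            u,v=np.array(r["uv"]).round(1);dd=d[min(int(round(v)),419),min(int(round(u)),559)]
            print(n,u,v,round(r["conf"],2),at_depth(cam,(u,v),dd).round(3) if dd>0 else None)
o=get_obs();print(o["time_s"],o["tool_pos"],o["tool_rot"])
E
```

```text
pics
scene [0.845 0.532 0.901] [-0.31 -0.53 -0.79]
phone_center 243.6 193.5 0.52 [ 0.57  -0.135  0.059]
organiser 242.3 193.0 0.56 [ 0.572 -0.138  0.059]
organiser 327.6 286.2 0.38 [0.546 0.195 0.073]
deck_left 249.0 188.6 0.7 [ 0.551 -0.143  0.058]
deck_right 229.3 168.0 0.74 [ 0.561 -0.23   0.061]
stand 326.2 286.2 0.61 [0.552 0.197 0.082]
face 333.8 272.2 0.95 [0.512 0.171 0.064]
remote_center 329.5 287.9 0.59 [0.52  0.173 0.004]
mug 346.4 212.1 0.67 [0.382 0.043 0.048]
pencil_cup 278.8 266.2 0.76 [0.603 0.09  0.056]
top [ 0.423 -0.007  0.936] [ 0.12 -0.01 -0.99]
phone_center 370.4 136.5 0.84 [ 0.661 -0.185  0.149]
phone_screen 374.9 136.4 0.9 [ 0.661 -0.194  0.149]
organiser 357.3 206.4 0.59 [ 0.551 -0.186  0.001]
deck_left 344.0 203.3 0.91 [ 0.549 -0.149  0.058]
deck_right 386.7 198.9 0.61 [ 0.558 -0.235  0.059]
stand 193.8 225.8 0.68 [ 0.509  0.162 -0.002]
face 186.6 218.7 0.9 [0.517 0.165 0.067]
remote_center 333.4 140.6 0.81 [ 0.652 -0.117  0.151]
mug 264.1 298.2 0.77 [0.358 0.012 0.002]
mug 341.9 204.5 0.34 [ 0.547 -0.144  0.058]
pencil_cup 243.5 184.9 0.56 [0.597 0.057 0.003]
1.1 [0.25243053 0.59898898 0.22258994] [1.79997262e+02 2.29209424e-03 1.57153135e+02]
```

Run:
```python
import cv2,numpy as np
a=cv2.imread("pics/scene0.png")[110:350,150:430];b=cv2.imread("pics/top0.png")[80:360,130:450]
cv2.imwrite("pics/s1.png",cv2.resize(a,None,fx=2.8,fy=2.5 if 0 else 2.4,interpolation=3) if 0 else cv2.resize(a,None,fx=2.4,fy=2.4))
cv2.imwrite("pics/t1.png",cv2.resize(b,None,fx=2.1,fy=2.1))
```

```text
(no output)
```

View pics/s1.png

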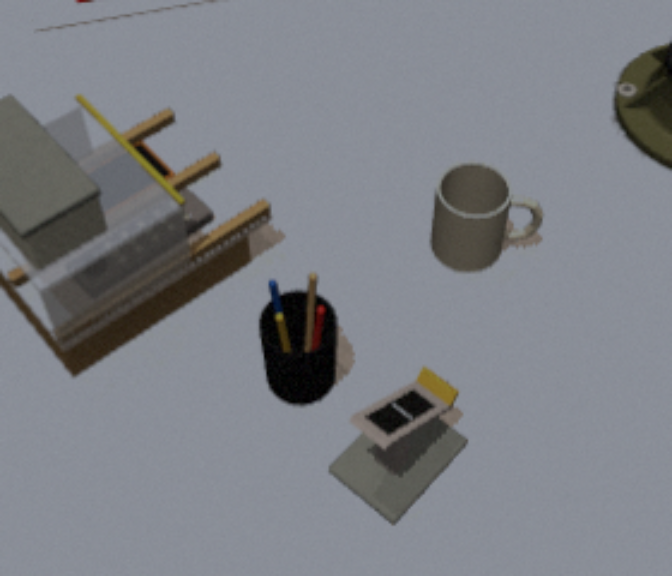

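View pics/t1.png

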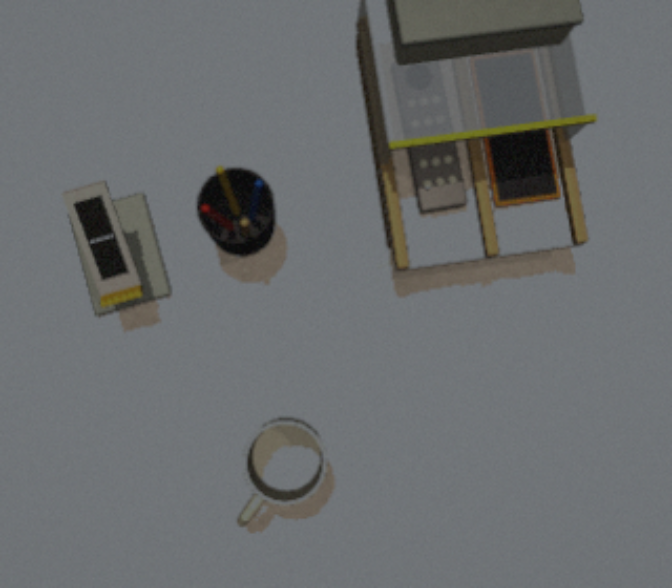

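The phone is in the right bay (top crop: front end at about (528,203)) and the remote is in the left. The stand is at the left with its lip towards the robot, the cup sits between them, and the mug is in front. Next I'll work out the frames.

Run:
```python
from h import *
f=lambda p:(130+p[0]/2.1,80+p[1]/2.1)
def cloud(cam):
    d=np.load(f"pics/{cam}0d.npy");im=cv2.imread(f"pics/{cam}0.png")
    v,u=np.nonzero(d>0)
    return np.array([at_depth(cam,(a,b),d[b,a]) for a,b in zip(u,v)]) if 0 else (u,v,d,im)
for cam in("top","scene"):
    u,v,d,im=cloud(cam);c=calibration(cam);K=np.array(c["intrinsics"]);T=np.array(c["cam_to_world"])
    uv=np.stack([u,v],1).astype(np.float64)
    s=cv2.undistortPoints(uv[:,None],K,np.array([c["k1"],0,0,0.]))[:,0]
    dd=d[v,u];P=np.stack([s[:,0]*dd,-s[:,1]*dd,-dd],1)@T[:3,:3].T+T[:3,3]
    np.save(f"pics/{cam}P.npy",np.c_[P,u,v])
    g=im[v,u][:,::-1].astype(int)
    # face
    m=(abs(P[:,0]-.56)<.09)&(abs(P[:,1]-.185)<.07)&(P[:,2]>.04)&(P[:,2]<.14)
    yel=m&(g[:,0]-g[:,2]>60); print(cam,"lip",yel.sum(),P[yel].mean(0).round(4) if yel.sum() else "", P[yel].min(0).round(3) if yel.sum() else "",P[yel].max(0).round(3) if yel.sum() else "")
    F=P[m&~yel&(P[:,2]>.062)];ce=F.mean(0);
    for _ in range(3):
        w,V=np.linalg.eigh(np.cov((F-ce).T));n=V[:,0]*np.sign(V[2,0]);r=(F-ce)@n;F=F[abs(r)<.006];ce=F.mean(0)
    ax=V[:,2]*np.sign(V[2,2]);print("face",len(F),ce.round(4),"n",n.round(3),"ax",ax.round(3),"yaw",np.degrees(np.arctan2(ax[1],ax[0])).round(1),"nyaw",np.degrees(np.arctan2(-n[1],-n[0])).round(1),"slope",np.degrees(np.arcsin(ax[2])).round(1), "ext",((F-ce)@ax).min().round(3),((F-ce)@ax).max().round(3))
    R=(P[:,0]>.53)&(P[:,0]<.63)&(P[:,1]<-.08)&(P[:,1]>-.32)
    q=R&(g[:,0]-g[:,2]>30)&(abs(P[:,2]-.075)<.006)
    print("rails",q.sum(),P[q].min(0).round(3),P[q].max(0).round(3))
    org=R&(g[:,0]-g[:,2]>60)&(P[:,2]<.072)&(P[:,2]>.055)
    print("orange",org.sum(),P[org][:,:2].min(0).round(3),P[org][:,:2].max(0).round(3))
for n,p,z in[("railL",(402,267),.075),("railM",(491,256),.075),("railR",(580,242),.075),("railL back",(388,160),.075),("railR back",(566,150),.075),("railM back",(479,150),.075),("phFL",(498,207),.068),("phFR",(559,198),.068),("phL",(486,140),.068),("phR",(551,132),.068),("mug",(286,460),.092),("cup",(237,205),.095),("lipL",(101,304),.073),("lipR",(141,298),.073),("ftopL",(67,192),.119),("ftopR",(105,181),.119)]:
    print(n,at_z("top",f(p),z).round(4))
```

```text
top lip 93 [0.5132 0.1632 0.0679] [0.504 0.145 0.057] [0.523 0.183 0.075]
face 1078 [0.5659 0.1782 0.0898] n [-0.503 -0.149  0.851] ax [0.814 0.251 0.524] yaw 17.1 nyaw 16.5 slope 31.6 ext -0.057 0.05
rails 660 [ 0.54  -0.276  0.069] [ 0.63  -0.084  0.081]
orange 72 [ 0.601 -0.254] [ 0.628 -0.188]
scene lip 113 [0.5141 0.1661 0.0662] [0.504 0.147 0.057] [0.524 0.186 0.074]
face 579 [0.57   0.1834 0.0918] n [-0.505 -0.129  0.853] ax [0.817 0.248 0.521] yaw 16.9 nyaw 14.4 slope 31.4 ext -0.056 0.047
rails 323 [ 0.541 -0.273  0.069] [ 0.629 -0.082  0.079]
orange 28 [ 0.55  -0.267] [ 0.614 -0.094]
railL [ 0.5394 -0.1013  0.075 ]
railM [ 0.5499 -0.1852  0.075 ]
railR [ 0.5635 -0.2702  0.075 ]
railL back [ 0.6419 -0.0893  0.075 ]
railR back [ 0.6526 -0.2601  0.075 ]
railM back [ 0.6521 -0.1763  0.075 ]
phFL [ 0.5982 -0.1946  0.068 ]
phFR [ 0.6072 -0.2536  0.068 ]
phL [ 0.6638 -0.1847  0.068 ]
phR [ 0.6722 -0.2482  0.068 ]
mug [0.3628 0.0064 0.092 ]
cup [0.594  0.0521 0.095 ]
lipL [0.5045 0.1797 0.073 ]
lipR [0.5102 0.1424 0.073 ]
ftopL [0.601  0.2033 0.119 ]
ftopR [0.611  0.1693 0.119 ]
```

```bash
cat >> h.py <<'E'
def mv(p=None,yaw=None,cmd=None):
    """shift/turn in tool axes from current measured pose to world p,yaw"""
    o=get_obs();c=np.array(o["tool_pos"]);y0=o["tool_rot"][2];a=np.radians(y0)
    d=np.array(p)-c
    return np.round([d[0]*np.cos(a)+d[1]*np.sin(a),d[0]*np.sin(a)-d[1]*np.cos(a),-d[2]],4),(None if yaw is None else round(((y0-yaw+180)%360)-180,1))
E
python3 - <<'E'
from h import *
from scipy.optimize import minimize
Q=[]
for cam in("top","scene"):
    A=np.load(f"pics/{cam}P.npy");P=A[:,:3];im=cv2.imread(f"pics/{cam}0.png");g=im[A[:,4].astype(int),A[:,3].astype(int)][:,::-1].astype(int)
    q=(P[:,0]>.5)&(P[:,0]<.635)&(P[:,1]<-.07)&(P[:,1]>-.32)&(g[:,0]-g[:,2]>30)&(abs(P[:,2]-.075)<.006)
    X=P[q][:,:2]
    def loc(t): c,s=np.cos(t[2]),np.sin(t[2]);D=X-t[:2];return D@np.array([[c,-s],[s,c]])
    def cost(t):
        L=loc(t);y=np.min(abs(L[:,1:]-np.array([-.086,0,.086])),1);return np.minimum(y**2,.012**2).mean()
    b=min((minimize(lambda z:cost([.55,z[0],z[1]]),[y,a],method="Nelder-Mead") for y in(-.19,-.18) for a in(.08,.14)),key=lambda r:r.fun)
    t=[.55,b.x[0],b.x[1]];L=loc(t)
    print(cam,len(X),t[1],np.degrees(t[2]),b.fun**.5,[(np.percentile(L[abs(L[:,1]-r)<.008,0],2)).round(4) for r in(-.086,0,.086)])
E
```

```text
top 697 -0.18689316313457677 8.268512142637805 0.003760602512201042 [np.float64(0.0039), np.float64(0.0036), np.float64(0.0037)]
scene 330 -0.18394193659830863 7.799883735131034 0.003876745422734121 [np.float64(0.0061), np.float64(0.0054), np.float64(0.0043)]
```

```bash
cat >> h.py <<'E'
O=np.array([.553,-.185]);OY=8.1
def org(x,y,z): a=np.radians(OY);return np.array([O[0]+x*np.cos(a)-y*np.sin(a),O[1]+x*np.sin(a)+y*np.cos(a),z])
def inorg(p): a=np.radians(OY);d=np.array(p)[:2]-O;return np.array([d[0]*np.cos(a)+d[1]*np.sin(a),-d[0]*np.sin(a)+d[1]*np.cos(a)]).round(4)
E
python3 -c "
from h import *
print(org(.055,-.043,.2),mv(org(.055,-.043,.2),188),mv([.47,.1,.22],188))"
```

```text
[ 0.61351005 -0.21982145  0.2       ] (array([-0.6507, -0.6144,  0.0226]), np.float64(-30.8)) (array([-0.3942, -0.3754,  0.0026]), np.float64(-30.8))
```

Request:
drive_tool(moves="-0.033 -0.031 0 -4 -1; -0.065 -0.061 0 -8 -1; -0.098 -0.092 0 -12 -1; -0.13 -0.123 0 -16 -1; -0.163 -0.154 0 -20 -1; -0.195 -0.184 0 -24 -1; -0.228 -0.215 0 -28 -1; -0.26 -0.246 0 -30.8 -1", grip_force=10)

```text
time_s: 1.9
tool_pos: [0.3971, 0.2696, 0.2229]
tool_rot: [180.0, 0.0, -171.9]
force: [1.2, 0.1, 1.2]
grip_width: 0.0305
```

```bash
python3 -c "
from h import *
print(mv(org(.055,-.043,.2),188))"
```

```text
(array([-0.1454, -0.5149,  0.0229]), np.float64(0.1))
```

Request:
drive_tool(moves="-0.012 -0.043 0 0 -1; -0.024 -0.086 0 0 -1; -0.036 -0.129 0 0 -1; -0.048 -0.172 0 0 -1; -0.061 -0.215 0 0 -1; -0.073 -0.258 0 0 -1; -0.085 -0.301 0 0 -1; -0.097 -0.344 0 0 -1")

```text
time_s: 2.7
tool_pos: [0.5407, -0.0576, 0.223]
tool_rot: [180.0, 0.1, -172.0]
force: [0.7, 0.4, -0.1]
grip_width: 0.0002
```

Request:
drive_tool(moves="-0.012 -0.043 0 0 -1; -0.024 -0.086 0 0 -1; -0.036 -0.129 0.01 0 -1; -0.048 -0.171 0.023 0 -1; -0.048 -0.171 0.06 0 -1; -0.048 -0.171 0.09 0 -1; -0.048 -0.171 0.11 0 -1; -0.048 -0.171 0.11 0 -1")

```text
time_s: 3.5
tool_pos: [0.6092, -0.2176, 0.109]
tool_rot: [179.9, -0.3, -172.0]
force: [0.6, 0.2, 0.1]
grip_width: 0.0002
```

Run:
```python
from h import *
print(mv(org(.055,-.043,.08),188)); print(get_obs()["qpos"])
im,d=read_camera("scene");im2,d2=read_camera("top")
a=im[120:260,150:330];b=im2[90:240,290:440]
cv2.imwrite("pics/a2.png",np.hstack([cv2.resize(a,(514,400)),cv2.resize(b,(280,400) if 0 else (286,286)).copy() if 0 else cv2.copyMakeBorder(cv2.resize(b,(286,286)),0,114,0,0,0)])[...,::-1])
```

```text
(array([-0.004 , -0.0028,  0.029 ]), np.float64(-0.0))
[ -9.08612611  25.13766755  34.08925894  92.15303754 -14.86125752
  67.67795603 126.20791202]
```

View pics/a2.png

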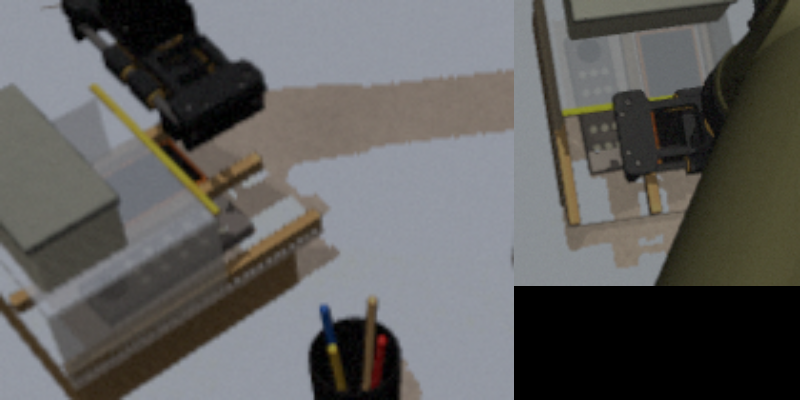

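Request:
drive_tool(moves="-0.002 -0.002 0.015 0 -1; -0.002 -0.002 0.028 0 -1; -0.002 -0.002 0.034 0 -1; -0.002 -0.002 0.037 0 -1; -0.002 -0.002 0.039 0 -1; -0.002 -0.002 0.041 0 -1; -0.002 -0.002 0.042 0 -1; -0.002 -0.002 0.042 0 -1")

```text
time_s: 4.4
tool_pos: [0.6137, -0.2203, 0.0707]
tool_rot: [180.0, 0.0, -172.0]
force: [-0.1, -0.9, -0.1]
grip_width: 0.0004
```

Request:
drive_tool(moves="0 0 0.001 0 -1; 0 0 0.002 0 -1; 0 0 0.003 0 -1; 0 0 0.004 0 -1; 0 0 0.005 0 -1; 0 0 0.005 0 -1; 0 0 0.005 0 -1; 0 0 0.005 0 -1")

```text
time_s: 5.2
tool_pos: [0.614, -0.2206, 0.0685]
tool_rot: [180.0, 0.1, -172.1]
force: [-4.6, 2.1, 14.1]
grip_width: 0.0004
```

Request:
drive_tool(moves="0.004 0 0 0 -1; 0.01 0 0 0 -1; 0.016 0 0 0 -1; 0.022 0 0 0 -1; 0.028 0 0 0 -1; 0.034 0 0 0 -1; 0.04 0 0 0 -1; 0.04 0 0 0 -1")

```text
time_s: 6.0
tool_pos: [0.5765, -0.2266, 0.0685]
tool_rot: [-179.9, 0.4, -172.1]
force: [0.1, 0.5, 9.7]
grip_width: 0.0009
```

Request:
drive_tool(moves="0 0 -0.008 0 -1; 0 0 -0.014 0 -1; -0.02 0 -0.014 0 -1; -0.04 0 -0.014 0 -1; -0.04 0 -0.007 0 -1; -0.04 0 -0.003 0 -1; -0.04 0 -0.001 0 -1; -0.04 0 0 0 -1")

```text
time_s: 6.8
tool_pos: [0.6165, -0.2203, 0.0762]
tool_rot: [180.0, 0.4, -171.6]
force: [-24.9, 10.4, 54.5]
grip_width: 0.0004
```

Run:
```python
from h import *
print(inorg(get_obs()["tool_pos"]))
im,d=read_camera("scene");im2,d2=read_camera("top")
a=im[120:220,180:320];b=im2[90:230,290:430]
cv2.imwrite("pics/a3.png",np.hstack([cv2.resize(a,(490,350)),cv2.copyMakeBorder(cv2.resize(b,(300,300)),0,50,0,0,0)])[...,::-1])
for c in("scene","top"):
  for n in("phone_center","phone_screen"): print(c,n,[(np.round(r["uv"]),round(r["conf"],2)) for r in pinpoint(c,n)[:1]])
```

```text
[ 0.0579 -0.0439]
scene phone_center [(array([331., 273.]), 0.37)]
scene phone_screen []
top phone_center [(array([377., 155.]), 0.95)]
top phone_screen [(array([379., 154.]), 0.76)]
```

View pics/a3.png

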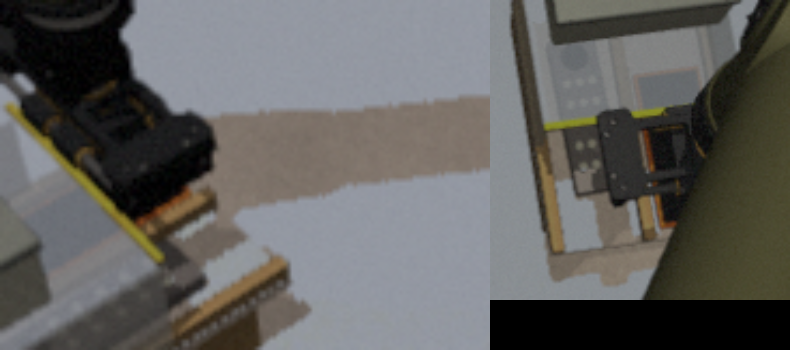

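Force is 54 N with the tip 8 mm above the phone, so the body has caught the shelf trim. I'm backing off up and forward right away.

Request:
drive_tool(moves="0 0 -0.015 0 -1; 0.01 0 -0.025 0 -1; 0.02 0 -0.03 0 -1; 0.02 0 -0.03 0 -1; 0.02 0 -0.02 0 -1; 0.02 0 -0.013 0 -1; 0.02 0 -0.01 0 -1; 0.02 0 -0.01 0 -1")

```text
time_s: 7.9
tool_pos: [0.5931, -0.2227, 0.0738]
tool_rot: [180.0, -0.1, -172.0]
force: [0.1, 0.2, 0.2]
grip_width: 0.0006
```

Run:
```python
from h import *
o=get_obs();print(inorg(o["tool_pos"]),o["tool_pos"],o["force"],mv(org(.04,-.043,.066),188))
im2,d=read_camera("top")
r=pinpoint("top","phone_center");print(r[:1]);print(inorg(at_z("top",r[0]["uv"],.064)))
P=lambda uv:inorg(at_z("top",uv,.068))
# phone visible edge in top crop: left front corner ~ (660,226)->
print(P((290+(660-490)*140/300,90+226*140/300)))
g=im2.astype(int);m=(g[...,0]-g[...,2]>70)&(g[...,0]>110)
v,u=np.nonzero(m[90:240,290:440]);L=np.array([P((a+290,b+90)) for a,b in zip(u,v)]);k=(L[:,1]<-.009)&(L[:,1]>-.08)&(L[:,0]<.09)
print(len(L),k.sum(),L[k].min(0),L[k].max(0),np.sort(L[k][:,0])[:6])
```

```text
[ 0.0344 -0.0429] [ 0.59308906 -0.22267277  0.07384497] [0.11906556 0.15239809 0.20854055] (array([-0.0056, -0.    ,  0.0078]), np.float64(-0.0))
[]Traceback (most recent call last):
  File "<stdin>", line 4, in <module>
IndexError: list index out of range
```

Run:
```python
from h import *
im2,d=read_camera("top");cv2.imwrite("pics/a4.png",cv2.resize(im2[130:230,340:440],(600,600))[...,::-1])
P=lambda uv:inorg(at_z("top",uv,.068))
g=im2.astype(int);m=(g[...,0]-g[...,2]>50)&(g[...,1]<.62*g[...,0])
v,u=np.nonzero(m[90:240,290:440]);L=np.array([P((a+290,b+90)) for a,b in zip(u,v)]);k=(L[:,1]<-.006)&(L[:,1]>-.08)&(L[:,0]<.09)
print(len(L),k.sum(),L[k].min(0),L[k].max(0),np.sort(L[k][:,0])[:6])
```

```text
62 41 [ 0.0078 -0.0306] [ 0.0757 -0.0134] [0.0078 0.0081 0.0084 0.0086 0.0089 0.0092]
```

View pics/a4.png

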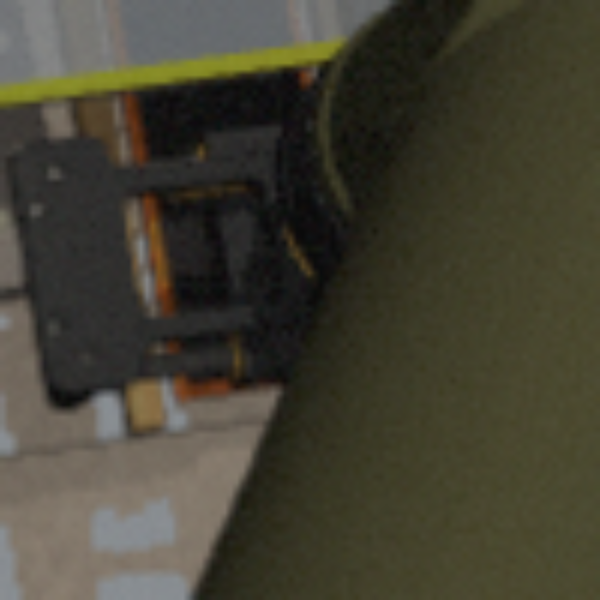

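Request:
drive_tool(moves="-0.005 0 0 0 -1; -0.009 0 0.002 0 -1; -0.009 0 0.004 0 -1; -0.009 0 0.0055 0 -1; -0.009 0 0.0065 0 -1; -0.009 0 0.0075 0 -1; -0.009 0 0.008 0 -1; -0.009 0 0.008 0 -1")

```text
time_s: 8.85
tool_pos: [0.6026, -0.222, 0.0685]
tool_rot: [180.0, 0.0, -172.1]
force: [-2.5, 0.6, 6.1]
grip_width: 0.0004
```

Request:
drive_tool(moves="0 0 0.0012 0 -1; 0.006 0 0.0012 0 -1; 0.012 0 0.0012 0 -1; 0.018 0 0.0012 0 -1; 0.024 0 0.0012 0 -1; 0.029 0 0.0012 0 -1; 0.032 0 0.0012 0 -1; 0.032 0 0.0012 0 -1")

```text
time_s: 9.65
tool_pos: [0.5729, -0.2269, 0.0685]
tool_rot: [-179.9, 0.3, -172.1]
force: [1.0, -0.0, 7.3]
grip_width: 0.0003
```

Request:
drive_tool(moves="0 0 -0.006 0 -1; 0 0 -0.012 0 -1; -0.016 0 -0.012 0 -1; -0.032 0 -0.012 0 -1; -0.032 0 -0.006 0 -1; -0.032 0 -0.003 0 -1; -0.032 0 -0.001 0 -1; -0.032 0 0 0 -1")

```text
time_s: 10.45
tool_pos: [0.6019, -0.2217, 0.0684]
tool_rot: [179.9, -0.0, -172.1]
force: [-6.0, 3.6, 17.6]
grip_width: 0.0005
```

```bash
cat > ph.py <<'E'
from h import *
im2,d=read_camera("top")
P=lambda uv:inorg(at_z("top",uv,.068))
g=im2.astype(int);m=(g[...,0]-g[...,2]>50)&(g[...,1]<.62*g[...,0])
v,u=np.nonzero(m[90:260,290:440]);L=np.array([P((a+290,b+90)) for a,b in zip(u,v)]);k=(L[:,1]<-.006)&(L[:,1]>-.08)&(L[:,0]<.09)
print(k.sum(),L[k].min(0),L[k].max(0),np.sort(L[k][:,0])[:6]);o=get_obs();print(inorg(o["tool_pos"]),o["tool_pos"][2],o["force"])
E
python3 ph.py
```

```text
63 [-0.0191 -0.0192] [ 0.0839 -0.0136] [-0.0191 -0.0169 -0.0166 -0.0149 -0.0146 -0.0129]
[ 0.0432 -0.0433] 0.06848526978283423 [-4.17173923  3.78888724 13.35196539]
```

Request:
drive_tool(moves="0.004 0 0 0 -1; 0.01 0 0 0 -1; 0.016 0 0 0 -1; 0.021 0 0 0 -1; 0.026 0 0 0 -1; 0.03 0 0 0 -1; 0.03 0 0 0 -1; 0.03 0 -0.005 0 -1")

```text
time_s: 11.3
tool_pos: [0.5719, -0.2264, 0.0715]
tool_rot: [180.0, -0.0, -172.1]
force: [0.4, 0.2, -0.1]
grip_width: 0.0003
```

Request:
drive_tool(moves="0 0 -0.02 0 -1; 0 0 -0.05 0 -1; -0.01 0 -0.09 0 0; -0.01 0 -0.13 0 1; -0.01 0 -0.13 0 1; -0.01 0 -0.13 0 1; -0.01 0 -0.13 0 1; -0.01 0 -0.13 0 1")

```text
time_s: 12.1
tool_pos: [0.5816, -0.2243, 0.1995]
tool_rot: [179.9, -0.2, -172.1]
force: [0.2, 0.1, 0.1]
grip_width: 0.0408
```

```bash
python3 ph.py
python3 - <<'E'
from h import *
im,_=read_camera("scene");im2,d=read_camera("top")
cv2.imwrite("pics/a5.png",np.hstack([cv2.resize(im2[110:250,310:430],(360,420)),cv2.resize(im[120:230,190:300],(420,420))])[...,::-1])
for n in("phone_center","phone_screen"): 
  for c,f in(("top",1),("scene",1)):
    for r in pinpoint(c,n)[:1]: print(n,c,r["conf"],inorg(at_z(c,r["uv"],.066)))
E
```

```text
135 [-0.0495 -0.0789] [ 0.0098 -0.0156] [-0.0495 -0.0495 -0.0492 -0.0492 -0.0492 -0.0492]
[ 0.023 -0.043] 0.1996853272687544 [-0.34163732  0.20682287  0.19617728]
phone_center top 0.58 [ 0.0235 -0.0489]
phone_center scene 0.76 [ 0.0173 -0.0508]
phone_screen top 0.98 [ 0.0227 -0.0456]
phone_screen scene 0.92 [ 0.0226 -0.0418]
```

View pics/a5.png

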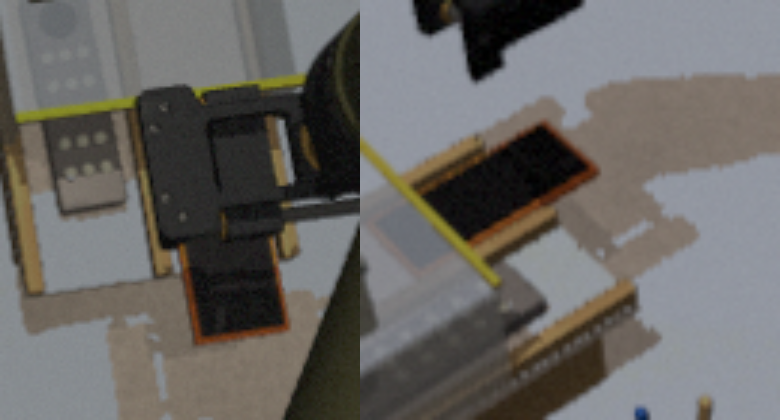

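Run:
```python
from h import *
for p in[(197,342),(288,325),(183,262),(275,250)]:
    print(inorg(at_z("top",(310+p[0]/3,110+p[1]/3),.068)))
print(mv(org(-.024,-.044,.1),188),mv(org(-.024,-.044,.045),188))
```

```text
[-0.0491 -0.0175]
[-0.0465 -0.0796]
[ 0.0048 -0.0172]
[ 0.0043 -0.0798]
(array([ 0.0479, -0.0007,  0.1011]), np.float64(-0.1)) (array([ 0.0479, -0.0007,  0.1561]), np.float64(-0.1))
```

Request:
drive_tool(moves="0.03 -0.003 0.01 0 1; 0.048 -0.003 0.05 0 1; 0.048 -0.003 0.09 0 1; 0.048 -0.003 0.115 0 1; 0.048 -0.003 0.135 0 1; 0.048 -0.003 0.147 0 1; 0.048 -0.003 0.155 0 1; 0.048 -0.003 0.155 0 1", grip_force=40)

```text
time_s: 13.25
tool_pos: [0.5355, -0.2342, 0.0458]
tool_rot: [180.0, -0.1, -172.0]
force: [-0.0, 0.7, 0.9]
grip_width: 0.0869
```

Request:
drive_tool(moves="0 0 0 0 1; 0 0 0 0 -0.2; 0 0 0 0 -0.5; 0 0 0 0 -1; 0 0 0 0 -1; 0 0 0 0 -1; 0 0 0 0 -1; 0 0 0 0 -1")

```text
time_s: 14.05
tool_pos: [0.536, -0.2343, 0.0466]
tool_rot: [-180.0, 0.0, -172.0]
force: [-0.3, 0.6, 1.3]
grip_width: 0.0635
```

```bash
python3 -c "
from h import *
o=get_obs();print(inorg(o['tool_pos']),o)"
```

```text
[-0.0238 -0.0464] {'time_s': 14.05, 'qpos': array([ -8.25964256,  21.64089193,  34.9536895 , 104.7261248 ,
       -14.43156662,  58.06505883, 130.45065426]), 'joint_velocities': array([-0.049675  ,  0.05289813, -0.00237523, -0.13005572, -0.03777357,
       -0.00624069,  0.03109353]), 'effort': array([ 3.44199571e-02, -3.95021653e+01,  6.61759213e+00, -2.53809249e+01,
        6.39640214e-02, -1.22444392e-01, -1.05025299e-02]), 'tool_pos': array([ 0.53598937, -0.23430584,  0.04664656]), 'tool_rot': array([-1.79997400e+02,  2.78590099e-02, -1.72049112e+02]), 'force': array([-0.31437546,  0.59341484,  1.32185482]), 'wrist_torque': array([0.12871492, 0.11822256, 0.01080852]), 'grip_width': 0.06352173988510305}
```

Request:
drive_tool(moves="0 0 -0.002 0 -1; 0.004 0 -0.004 0 -1; 0.014 0 -0.005 0 -1; 0.026 0 -0.006 0 -1; 0.036 0 -0.012 0 -1; 0.04 0 -0.025 0 -1; 0.04 0 -0.045 0 -1; 0.04 0 -0.065 0 -1")

```text
time_s: 14.85
tool_pos: [0.4959, -0.24, 0.113]
tool_rot: [180.0, 0.1, -172.1]
force: [0.4, -0.4, -1.5]
grip_width: 0.0638
```

Run:
```python
from h import *
o=get_obs();print(o["force"],o["wrist_torque"],o["grip_width"])
im,_=read_camera("scene")
cv2.imwrite("pics/a6.png",cv2.resize(im[90:240,190:370],(720,600))[...,::-1])
```

```text
[ 0.43569777 -0.41152249 -1.46945438] [ 0.01571595  0.02478758 -0.0348212 ] 0.06382416820015428
```

View pics/a6.png

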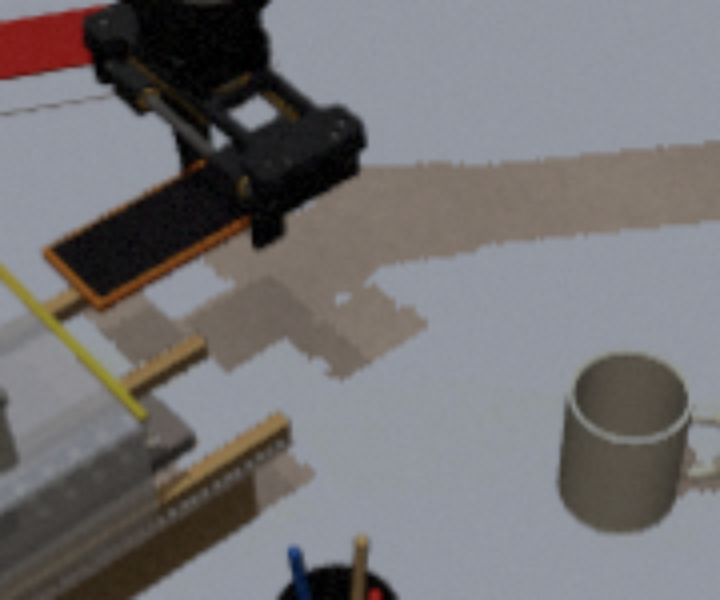

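Request:
drive_tool(moves="0 0 -0.04 0 -1; 0 0 -0.08 4 -1; 0 0 -0.11 12 -1; 0 0 -0.12 20 -1; 0 0 -0.12 28 -1; 0 0 -0.12 36 -1; 0 0 -0.12 44 -1; 0 0 -0.12 52 -1")

```text
time_s: 15.7
tool_pos: [0.496, -0.2399, 0.2318]
tool_rot: [179.9, 0.0, 135.6]
force: [-0.9, -0.5, -2.1]
grip_width: 0.0638
```

```bash
python3 -c "
from h import *
o=get_obs();print(o['qpos'],mv([.6186,.1955,.22],16.5),o['force'],o['wrist_torque'])"
```

```text
[-15.7602128    6.64097015  42.29404808  98.01378904  -4.62736749
  77.05753045  72.98221328] (array([0.217 , 0.3968, 0.0118]), np.float64(119.1)) [-0.93008701 -0.50537778 -2.13823112] [-0.00065945  0.06801567  0.00039918]
```

Request:
drive_tool(moves="0.014 0.025 0 8 -1; 0.027 0.05 0 16 -1; 0.041 0.075 0 24 -1; 0.054 0.1 0 32 -1; 0.068 0.124 0 40 -1; 0.081 0.149 0 48 -1; 0.095 0.174 0 56 -1; 0.108 0.198 0 64 -1")

```text
time_s: 16.5
tool_pos: [0.5564, -0.0211, 0.2319]
tool_rot: [179.9, -0.1, 71.6]
force: [-1.1, -1.0, -0.7]
grip_width: 0.0635
```

```bash
python3 -c "
from h import *
o=get_obs();print(o['qpos'],mv([.6186,.1955,.22],16.5),o['force'],o['wrist_torque'])"
```

```text
[-33.52487399   7.12819643  36.17348977  97.09510469  -4.36714127
  77.10266916 -14.96833914] (array([ 0.2252, -0.0093,  0.0119]), np.float64(55.1)) [-1.05692288 -0.96702534 -0.73442749] [-0.00933112  0.05025152 -0.06749669]
```

Request:
drive_tool(moves="0.03 -0.001 0 8 -1; 0.06 -0.003 0 16 -1; 0.09 -0.004 0 24 -1; 0.12 -0.005 0 32 -1; 0.15 -0.006 0 40 -1; 0.18 -0.007 0 48 -1; 0.21 -0.009 0 55.1 -1; 0.225 -0.009 0 55.1 -1")

```text
time_s: 17.3
tool_pos: [0.6172, 0.1983, 0.2313]
tool_rot: [-179.9, -0.0, 17.1]
force: [-0.6, 0.2, -1.1]
grip_width: 0.0636
```

```bash
cat >> h.py <<'E'
def cloud(cam,im,d):
    c=calibration(cam);K=np.array(c["intrinsics"]);T=np.array(c["cam_to_world"]);v,u=np.nonzero(d>0)
    s=cv2.undistortPoints(np.stack([u,v],1).astype(float)[:,None],K,np.array([c["k1"],0,0,0.]))[:,0]
    dd=d[v,u];return np.stack([s[:,0]*dd,-s[:,1]*dd,-dd],1)@T[:3,:3].T+T[:3,3],im[v,u].astype(int)
FO=np.array([.519,.166,.06]);FY=16.5
def inface(p):
    a=np.radians(FY);D=np.asarray(p)-FO;h=D[...,0]*np.cos(a)+D[...,1]*np.sin(a);y=-D[...,0]*np.sin(a)+D[...,1]*np.cos(a);t=np.radians(32)
    return np.stack([h*np.cos(t)+D[...,2]*np.sin(t),y,-h*np.sin(t)+D[...,2]*np.cos(t)],-1)
E
python3 - <<'E'
from h import *
o=get_obs();print(o['qpos'],mv([.6186,.1955,.22],16.5))
ims=[]
for c in("scene","top"):
    im,d=read_camera(c);P,g=cloud(c,im,d)
    a=np.radians(16.5);D=P-o["tool_pos"];h=D[:,0]*np.cos(a)+D[:,1]*np.sin(a);y=-D[:,0]*np.sin(a)+D[:,1]*np.cos(a)
    k=(h<-.04)&(h>-.13)&(abs(y)<.045)&(P[:,2]>.15)&(P[:,2]<.29)
    if k.sum()>30:print(c,k.sum(),np.polyfit(h[k],P[k,2],1),np.median(P[k,2]),y[k].min(),y[k].max(),h[k].min(), "yawfit")
    ims.append(cv2.resize(im[200:330,250:410] if c=="scene" else im[150:280,130:290],(400,325)))
cv2.imwrite("pics/a7.png",np.hstack(ims)[...,::-1])
E
```

```text
[-47.13296444  19.95268483  35.08440409  83.90833517 -11.58095614
  79.71571938 -84.54739319] (array([0.0005, 0.003 , 0.0113]), np.float64(0.6))
scene 313 [0.01617707 0.25203216] 0.2503739385081355 -0.005697135711415585 0.032614492330107984 -0.12256989996770891 yawfit
top 2179 [0.01423601 0.25207594] 0.2509742011614796 -0.03359893955423091 0.03275975994259784 -0.12352040094814253 yawfit
```

View pics/a7.png

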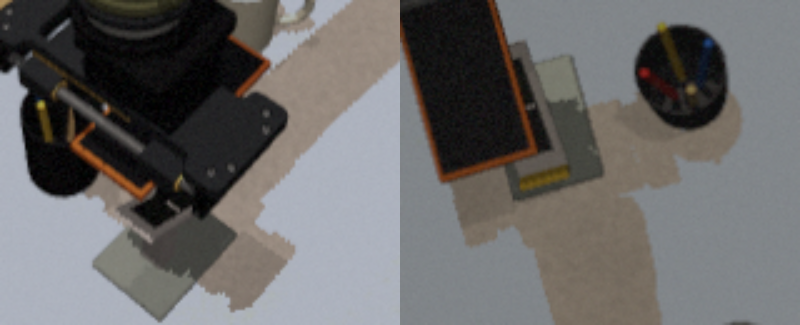

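Request:
drive_tool(moves="0.003 0.003 0.02 0.6 -1; 0.003 0.003 0.045 0.6 -1; 0.003 0.003 0.07 0.6 -1; 0.003 0.003 0.09 0.6 -1; 0.003 0.003 0.103 0.6 -1; 0.003 0.003 0.11 0.6 -1; 0.003 0.003 0.113 0.6 -1; 0.003 0.003 0.113 0.6 -1")

```text
time_s: 18.2
tool_pos: [0.6215, 0.192, 0.1189]
tool_rot: [180.0, -0.0, 16.3]
force: [-0.5, -0.5, -1.6]
grip_width: 0.0633
```

Run:
```python
from h import *
o=get_obs();print(o["force"],o["tool_pos"],o["tool_rot"],"grip in face",inface(np.array(o["tool_pos"])+[0,0,.016]))
im,d=read_camera("top");P,g=cloud("top",im,d)
q=(g[:,0]-g[:,2]>60)&(abs(P[:,0]-.515)<.03)&(abs(P[:,1]-.165)<.04)&(P[:,2]<.09);print(q.sum(),P[q].mean(0) if q.any() else "")
```

```text
[-0.46257346 -0.45308677 -1.60091416] [0.62145692 0.19196064 0.1189213 ] [ 1.79997230e+02 -4.33568327e-02  1.62517036e+01] grip in face [ 0.12926539 -0.00420777  0.0075716 ]
19 [0.50987886 0.16154794 0.07053527]
```

Request:
drive_tool(moves="0 -0.004 0.001 0 -1; 0 -0.004 0.001 0 -1; 0 -0.004 0.001 0 -1; 0 -0.004 0.001 0 -1; 0 -0.004 0.001 0 -1; 0 -0.004 0.001 0 -1; 0 -0.004 0.001 0 -1; 0 -0.004 0.001 0 -1", grip_force=3)

```text
time_s: 19.05
tool_pos: [0.62, 0.1961, 0.1174]
tool_rot: [-180.0, -0.0, 16.2]
force: [0.3, 0.8, -0.7]
grip_width: 0.0641
```

```bash
cat > pf.py <<'E'
from h import *
o=get_obs();print(o["force"],o["grip_width"],"grip in face",inface(np.array(o["tool_pos"])+[0,0,.016]).round(4))
im,d=read_camera("top");P,g=cloud("top",im,d);F=inface(P)
k=(F[:,0]>-.01)&(F[:,0]<.09)&(abs(F[:,1])<.06)&(P[:,2]>.05)&(P[:,2]<.17)&(F[:,2]>.004)&(F[:,2]<.08)
h=P[k,0]*np.cos(np.radians(FY))+P[k,1]*np.sin(np.radians(FY))
A=np.polyfit(F[k,0],F[k,2],1);print(k.sum(),"phone/face slope deg",np.degrees(np.arctan(A[0])),"z at 75mm",np.polyval(A,.075),"xmin",np.percentile(F[k,0],1))
m=k&(abs(g[:,0]-g[:,2])>40);print("orange",m.sum(),F[m].min(0).round(3),F[m].max(0).round(3))
E
python3 pf.py
```

```text
[ 0.28876231  0.75082163 -0.69150747] 0.0641066423704613 grip in face [0.1283 0.0002 0.0064]
1497 phone/face slope deg -0.13394219639907556 z at 75mm 0.009214617061612008 xmin -0.004724163429246971
orange 313 [-0.006 -0.033  0.004] [0.09  0.031 0.019]
```

Request:
drive_tool(moves="0 0 0.001 0 -1; -0.001 0 0.002 0 -1; -0.002 0 0.003 0 -1; -0.003 0 0.0035 0 -1; -0.004 0 0.004 0 -1; -0.005 0 0.0045 0 -1; -0.005 0 0.0045 0 -1; -0.005 0 0.0045 0 -1")

```text
time_s: 19.9
tool_pos: [0.6156, 0.1949, 0.1133]
tool_rot: [-180.0, -0.1, 16.3]
force: [2.8, 0.2, 0.9]
grip_width: 0.0641
```

```bash
python3 pf.py
python3 - <<'E'
from h import *
im,_=read_camera("top");im2,_=read_camera("scene")
cv2.imwrite("pics/a8.png",np.hstack([cv2.resize(im[150:250,140:240],(400,400)),cv2.resize(im2[200:310,260:370],(400,400))])[...,::-1])
E
```

```text
[2.84754952 0.17257225 0.89657012] 0.06407780765939952 grip in face [0.1222 0.0003 0.0053]
1559 phone/face slope deg -1.2305105400076422 z at 75mm 0.008640162523672777 xmin -0.004505018675670635
orange 306 [-0.006 -0.033  0.005] [0.09  0.031 0.018]
```

View pics/a8.png

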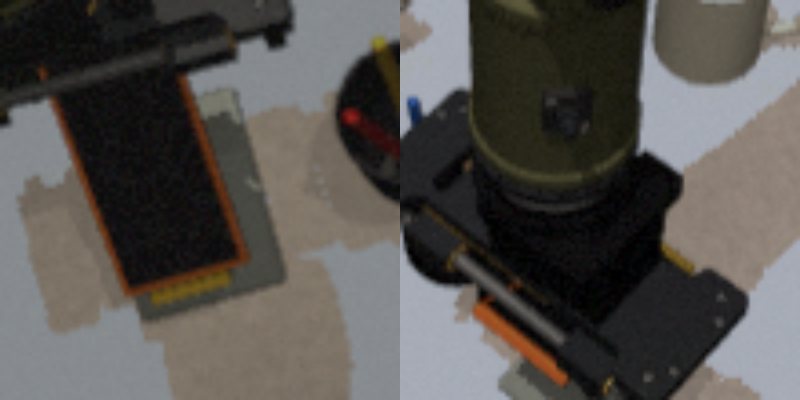

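Request:
drive_tool(moves="0 0 0 0 0.6; 0 0 0 0 1; 0 0 0 0 1; 0 0 0 0 1; 0 0 0 0 1; 0 0 0 0 1; 0 0 0 0 1; 0 0 0 0 1")

```text
time_s: 20.85
tool_pos: [0.6152, 0.1948, 0.1129]
tool_rot: [-180.0, -0.0, 16.3]
force: [0.5, 0.3, -0.7]
grip_width: 0.087
```

Request:
drive_tool(moves="0 0 -0.01 0 1; 0 0 -0.025 0 1; 0 0 -0.05 0 1; 0 0 -0.09 0 1; 0.02 0 -0.13 0 1; 0.06 0 -0.15 0 1; 0.1 0 -0.15 0 1; 0.1 0 -0.15 0 1")

```text
time_s: 21.65
tool_pos: [0.7144, 0.2245, 0.261]
tool_rot: [179.9, -0.0, 16.3]
force: [-1.1, 0.5, -1.0]
grip_width: 0.0871
```

```bash
python3 pf.py
python3 - <<'E'
from h import *
im,_=read_camera("top")
for n,z in(("phone_center",4),("phone_screen",8)):
  for r in pinpoint("top",n)[:1]: print(n,r["conf"],inface(at_z("top",r["uv"],.06+.0397+.001*z*.85)))
im2,_=read_camera("scene")
cv2.imwrite("pics/a9.png",np.hstack([cv2.resize(im[150:250,140:240],(400,400)),cv2.resize(im2[200:310,260:370],(400,400))])[...,::-1])
E
```

```text
[-1.05411839  0.51636721 -1.01703168] 0.08706395502148354 grip in face [0.288  0.0006 0.076 ]
1561 phone/face slope deg -1.9910419888545396 z at 75mm 0.008478037355400795 xmin -0.004081692913123722
orange 282 [-0.006 -0.033  0.004] [0.09  0.031 0.018]
phone_center 0.96 [0.07359951 0.00134326 0.00483251]
phone_screen 0.72 [ 0.07807002 -0.00422696  0.00604823]
```

View pics/a9.png

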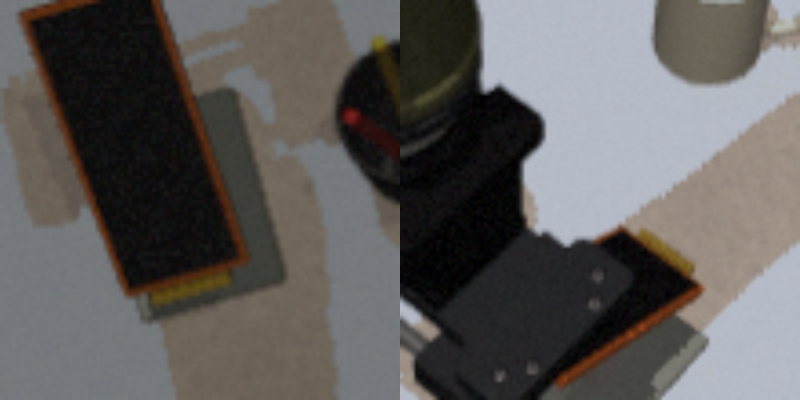

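```bash
python3 -c "
from cell import *
print(sign_off())"
```

```text
the job is handed in; nothing more can be done
None
```

The phone is lying on the stand, screen outwards with its lower end at the lip, and the job is handed in. One force spike partway through may count against it.

**What I did:**
- **Slide:** I dragged the phone along the right bay in three short pressed strokes. It then overhung the front edge by about 49 mm and still lay flat.
- **Pick-up and placing:** I gripped its front end, lifted it and turned it half round. Over the stand I eased the grip so the lower end swung down onto the face, slid it to the lip, released and backed away.

**Last checks:**

| Check | Measured | Allowed |
|---|---|---|
| Centre along the face (x) | about 74 mm | 70 to 83 mm |
| Centre across the face (y) | about 1 mm | within 12 mm |
| Screen height off the face (z) | about 8.5 mm | 4 to 13 mm |
| Angle from flat on the face | about 2° (the fit may include part of the lip) | under about 5.7° |

- **Time:** it took about 22 s of the 69 s.
- **Robot:** it was clear of everything at the end, with the gripper open.
- **Disagreement:** the network's separate screen-centre reading was a few mm off the centre reading (78 mm along, -4 mm across), though still within limits.

**What could count against it:**
- **Force spike:** on the way back after the first stroke, the wrist force read about 54 N downward (60 N in all). The tip was about 8 mm above the phone, so I think the gripper's body had caught the shelf trim. I backed off at once. If that counts as the body pressing with over 40 N, the attempt would be judged failed; the interface reported nothing either way.
- **Remote, mug and cup:** I saw no movement of them in the pictures, but did not measure their positions again at the end.

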